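# Gauge a strip carrier, then index it against its stop

### The arm

A 7-joint arm with a two-finger parallel gripper is mounted at the origin on the work surface. World frame = base frame: x ahead of the robot, y to its left, z up, the work surface at z = 0. Lengths are in m, angles in rad, forces in N, time in s.
With the tool pointing down it reaches from about 0.425 to 0.875 m from the base axis. Payload 4.7 kg.
Tool frame: the origin (TCP) lies on the centre line of the jaws, within the pads' length; the fingertips stand 22 mm ahead of it and the grasp point (between the pads) lies 3 mm ahead of it; z points along the fingers, y is the direction in which the jaws open and shut (so a half turn about z gives the same grasp; the last joint's range is limited). The gripper opens to 87 mm and grips with 3 to 60 N. Pads are 19 mm wide; open, the fingers measure 117 mm over their backs; the gripper's body (75 mm by 190 mm) begins 51 mm behind the grasp point.
Start: joints at [-1.335, 0.321, -0.07, 1.45, 0.023, 1.371, -0.057], TCP at [0.143, 0.634, 0.245] pointing down, gripper open.
Joint ranges: [-2.86, 2.86], [-0.3, 2.09], [-1.38, 1.24], [0.06, 2.45], [-1.56, 4.7], [0.09, 2.05], [-2.69, 2.69]. Speed limits (rad/s): [2.57, 2.57, 3.14, 3.14, 3.14, 3.14, 3.14].

### API

Orientations are given as a rotation vector (axis times angle).
In Python, from bench import ctrl, imaging, close_job, finder gives the robot as it stands. The module is installed in compiled form; this text tells all that it offers.
- The arm moves only by the shell command python3 -m jog 'ROWS' [FORCE]. ROWS is JSON, a list that holds one entry, the list of rows, each a list of 7 numbers: the shift along the tool's x, y, z in cm, then the turn, a rotation vector about the tool's x, y, z in degrees, then the finger opening in cm, from 0 to 8.7. In form: [[[dx, dy, dz, ax, ay, az, claw], ...]]. A call has 1 to 12 rows; each row shifts and turns the commanded pose from where the row before left it, along the tool's axes as they then stand; what a row does not reach is not made up. A row lasts 1/10 s, in which the tool goes at most 50 mm and 8.59 degrees, less where a joint would pass 70% of its speed; a pose out of reach is approached as far as the arm can. A call is refused whole if a number of a shift passes 5 or a number of a turn 8.59, either way. A call with a gripper value outside its range is refused whole. The fingers move at their own pace and stop on an object; FORCE is the grip in N (left out, the last holds). Time passes only in rows, so rows that do not move let the fingers close. It gives the time, the measured TCP pose, the force and the opening at its end, in the units of the state.
- ctrl.get_state(): the state, without advancing time (a new reading comes with each control period).
- imaging.get_image(name): name is "scene" or "top" or "wrist"; returns a dict with "frame" (420x560x3 uint8, red, green, blue), "intrinsics" (3x3 intrinsics, pixels), "k1" (the pictures are not rectified: a ray, as slopes to the right and down, at radius r is drawn at 1 + k1 r^2 times it, then the intrinsics apply), "pose" (4x4, takes a point from camera to world coordinates). Camera axes: x right, y down, z forward; pixel columns grow to the right and rows downward; lengths in m; the calibration is good to about 2 mm. A picture is of the moment at which its call begins. There is no depth.
- close_job(): hands the job in, once; it reports no verdict.
Trained networks look in the newest picture that a camera, given by its name, has taken for a name from the list of things; names that differ only in an ending like _2 or _b are one class to them, and where a whole thing is asked for, a point or a joint stands for the part that bears it (a point fixed in the world has none). Each returns a list of dicts, best first, with "conf" (0 to 1); they miss things now and then, are a little off and sometimes report something else, mostly with a low value. They report only what shows in the picture. A call takes as long as a camera call. They do not tell look-alikes from the thing itself.
- finder.trace(label, camera): "region" (420x560 bool, what is visible of it) and "point" ([row, column] as shares, 0 to 1, of the picture: columns of its width, rows of its height, amid what is visible of it).
- finder.spot_point(label, camera): "point" ([row, column] as shares, 0 to 1, of the picture: columns of its width, rows of its height: a listed point, or the origin of a listed thing).
The state is a dict: "time": time; "joint_positions": joint angles; "qd": joint speeds; "joint_torque": joint torques, N m; "position": TCP position; "tool_rot": TCP orientation; "ft_force": force on the tool from outside, world axes, zero at the start; "torque": the same for the moment, N m; "grip_width": opening from 0.0 (shut) to 1.0 (fully open).
Only numpy, scipy, OpenCV 4.12 (cv2) and the standard library are available. Lean on these libraries where they do the work, as an engineer would, in place of code of your own. Each camera call takes 0.05 s, during which the arm holds its last target. There are 200 camera calls.

### The job

First check the aluminium strip carrier in its nest: press the gauge's yellow knob gently down until the steel foot rests on the carrier's bed, keep it there for a second, then let it spring right back up. After that slide the carrier along its channel against the brass spring plunger until it bears firmly on the two red stops, without ramming it, leaving the other things on the bench where they are. Finish while still holding it there against the spring: the program ends with the robot pushing, not letting go.

Things in the scene. Friction and masses are not known exactly. Their poses are not given: they have to be found in the camera images.
- nest: Fixed black base plate (all mm): x -230..+130, y +-70, 12 thick, channel along x. Origin on the bench on the channel's centre line; +x = push direction, z up. Channel floor z 12; rails 8 high, x -160..+50, inner faces y +-21.5, outer +-31.5; channel open at its -x end, bare plate behind. Black plunger housing x +73..+119, top z 64.
- gauge_arm (a point): Centre of the top of the gauge's fixed black arm, z 96 mm, above the channel (nest x -15, y 0). The arm is 16 mm thick, spans nest x -30..0, y -66..+14, on a black post 34 x 22 mm at y -55. Keep the gripper's body clear of arm and knob when pushing at the tail.
- carrier: Loose aluminium strip carrier, 160 x 40 mm, 0.2 to 0.5 kg, lying in the channel. Origin at the centre of its underside, x along the push direction. Flat ribbed bed 16 mm thick; a 10 mm thick, 40 mm wide upright end wall at each end rises to 38 mm above the underside (top at z = 50 mm in the nest).
- carrier_nose (a point): Centre of the carrier's front (+x) face, 26 mm above its underside, at the plunger's height; 80 mm ahead of the carrier's origin. It starts 20 to 50 mm short of the stops.
- carrier_tail (a point): Centre of the carrier's rear (-x) face, 26 mm above its underside, 80 mm behind its origin: the face to push.
- stop: The two fixed red stops, each 10 mm wide, at y +-16 mm beside the plunger, from 4 to 40 mm above the channel floor. Origin midway between them on the channel floor, in the plane of their faces (nest x = +60 mm); same axes as the nest. With the carrier home its nose is in this plane. A steady push of 13 to 25 N bears on them well.
- plunger (a joint): Brass spring plunger (12 mm diameter, along the channel, 26 mm above its floor), m pressed in: 0 free, its tip then 15 mm short of the stops' faces; 0.015 when the carrier meets the stops. Spring 3 N at the start of its travel, 300 N/m, so 7.5 N at the stops; carrier friction adds 1 to 3.5 N. It pushes the carrier back if let go.
- gauge_slide (a joint): Height gauge's vertical slide, m lowered: 0 up, about 0.028 when the foot rests on the carrier's bed (travel limit 0.036). A light return spring lifts it: about 1.5 N up at 0, 3.7 N at 0.028.
- knob_top (a point): Centre of the top of the gauge's yellow knob, 24 mm diameter; 140 mm above the bench when up, over the channel at nest x = -15, y = 0. Press straight down on it.
- gauge: The gauge's moving part: steel foot (16 mm diameter), spindle and yellow knob; origin at the centre of the foot's underside, 56 mm above the bench when up (84 mm below knob_top).
- spare_carrier: Bystander: a second carrier, blue plastic, same shape, lying beside the nest. Origin under its centre.
- thumb_nut: Bystander: brass thumb nut, 24 mm diameter, 14 mm high, on the nest's base plate beside the plunger housing. Origin under its centre.
- dish: Bystander: clear shallow dish, 90 mm diameter, 16 mm high, beside the nest. Origin under its centre.
- vial: Bystander: small glass jar, 34 mm diameter, 55 mm high. Origin under its centre.
- reagent: Bystander: amber bottle, 60 mm diameter, 120 mm high. Origin under its centre.
- driver: Bystander: screwdriver lying flat. Origin under it.
- beaker: Bystander: glass cup, 68 mm diameter, 85 mm high. Origin under its centre.
Not all that is in view belongs to the job. Leave any green or turquoise look-alike of the carrier alone.

How it is judged:
On the way, in this order (a step that is already met when the one before it is completed fails the run):
1. the gauge foot rests on the carrier's bed (contact force between gauge and carrier above 0.5 N and value of joint gauge_slide between 0.025 and 0.031 m), for 0.4 s.
2. the gauge has sprung back up (value of joint gauge_slide below 0.004 m), for 0.2 s.
At the end, for the whole second after the job is handed in: The fingers still push the carrier (over 3 N): its nose is within 2 mm of the stops' faces and bears on them with over 1 N, the plunger is pressed in over 12.5 mm, the carrier lies flat in the channel (tilt under 0.06 rad, not raised over 5 mm) and still, and the gauge is back up (under 4 mm) (x of carrier_nose in the frame of stop between -0.002 and 0.003 m and contact force between carrier and stop above 1 N and contact force between the fingers and carrier above 3 N and value of joint plunger above 0.0125 m and angle between carrier's own z axis and vertical below 0.06 rad and z of carrier_nose in the frame of nest below 0.043 m and linear speed of carrier below 0.01 m/s and value of joint gauge_slide below 0.004 m); the arm keeps its last pose, push and grip.
It fails at once if the carrier is rammed against the stops (over 40 N) (contact force between carrier and stop above 40 N).
It fails at once if the gauge foot is forced on to the carrier (over 40 N) (contact force between gauge and carrier above 40 N).
It fails at once if another thing on the bench is moved over 30 mm (distance of any of spare_carrier, thumb_nut, dish, vial, reagent, driver, beaker from where it was at the start of the episode above 0.03 m).
It also fails if it takes over 51 s, if anything falls off the work surface, if the arm or the gripper's body presses on something with over 40 N, if the wrist force passes 120 N, or if a joint passes its speed limit or range.

## Working session

There is one attempt and no reset: what is moved stays moved. The work goes in short steps, Python scripts to look and compute and a shell command to move; the robot and the scene stay as the last step left them, time stands still between calls to the robot, and variables do not carry over. Pictures are saved under pics/ and viewed, about 8 in all and at most 12, crops included, and the job is handed in when it is done.

```bash
mkdir -p pics; cat > h.py <<'E'
import numpy as np, cv2
from bench import ctrl, imaging, finder
from scipy.spatial.transform import Rotation as R
def ray(im,p):
    K=np.array(im["intrinsics"]);k=im["k1"];T=np.array(im["pose"])
    h,w=im["frame"].shape[:2]
    d=np.array([(p[1]*w-K[0,2])/K[0,0],(p[0]*h-K[1,2])/K[1,1]]);u=d.copy()
    for _ in range(20): u=d/(1+k*(u@u))
    v=T[:3,:3]@np.array([u[0],u[1],1]);return T[:3,3],v/np.linalg.norm(v)
def tri(rs):
    A=0;b=0
    for o,v in rs:
        P=np.eye(3)-np.outer(v,v);A=A+P;b=b+P@o
    x=np.linalg.solve(A,b);return x,max(np.linalg.norm((np.eye(3)-np.outer(v,v))@(x-o)) for o,v in rs)
def atz(r,z): o,v=r;return o+v*(z-o[2])/v[2]
def proj(im,X):
    K=np.array(im["intrinsics"]);T=np.linalg.inv(np.array(im["pose"]));c=T[:3,:3]@X+T[:3,3];u=c[:2]/c[2];u=u*(1+im["k1"]*(u@u));return K[0,0]*u[0]+K[0,2],K[1,1]*u[1]+K[1,2]
def save(im,n): cv2.imwrite("pics/"+n+".png",cv2.cvtColor(im["frame"],cv2.COLOR_RGB2BGR))
E
python3 - <<'E'
from h import *
np.set_printoptions(precision=4,suppress=True)
s=ctrl.get_state();print(s["time"],s["position"],s["tool_rot"],s["ft_force"],R.from_rotvec(s["tool_rot"]).as_matrix())
ims={}
for c in("scene","top"):
    ims[c]=imaging.get_image(c);save(ims[c],c+"0")
for l in("nest","gauge_arm","knob_top","carrier","carrier_nose","carrier_tail","stop","spare_carrier"):
    best={}
    for c in ims:
        for d in finder.spot_point(l,c)[:3]:
            print(l,c,round(d["conf"],2),np.array(d["point"])*[420,560]); best.setdefault(c,ray(ims[c],d["point"]))
    if len(best)==2: print("   ",*tri(list(best.values())))
cv2.imwrite("pics/both.png",cv2.cvtColor(np.vstack([ims[c]["frame"] for c in ims])[:, :],cv2.COLOR_RGB2BGR))
E
```

```text
0.0 [0.1429 0.6336 0.2435] [-0.3477 -3.1222  0.003 ] [-0.1861  0.1531 -0.0561] [[-0.9755  0.22   -0.0003]
 [ 0.22    0.9755 -0.0019]
 [-0.0001 -0.0019 -1.    ]]
nest scene 0.93 [238.182 270.2  ]
nest scene 0.55 [228.312 268.52 ]
nest top 0.72 [201.894 274.68 ]
nest top 0.58 [225.582 257.376]
nest top 0.54 [193.41  130.592]
    [ 0.5513 -0.004   0.0047] 0.0012168825162726467
gauge_arm scene 0.67 [222.516 271.208]
gauge_arm top 0.9 [196.518 279.72 ]
gauge_arm top 0.44 [211.218 415.52 ]
    [ 0.5634 -0.0163  0.0806] 0.0009131711153486568
knob_top scene 0.67 [203.994 266.224]
knob_top top 0.41 [192.486 281.176]
    [ 0.5629 -0.0246  0.1527] 0.00821164809413579
carrier scene 0.91 [244.986 263.816]
carrier scene 0.72 [178.92  271.488]
carrier scene 0.68 [201.516 317.128]
carrier top 0.96 [275.604 206.808]
carrier top 0.8 [190.008 289.016]
carrier top 0.79 [147.714 186.088]
    [ 0.2766  0.2528 -0.3622] 0.019524828007936736
carrier_nose scene 0.96 [227.22  275.184]
carrier_nose scene 0.85 [223.02  353.192]
carrier_nose scene 0.84 [183.708 300.328]
carrier_nose top 0.96 [241.416 201.376]
carrier_nose top 0.84 [292.698 222.712]
carrier_nose top 0.82 [254.394 353.024]
    [ 0.3998  0.2279 -0.1712] 0.044524833092874805
carrier_tail scene 0.88 [206.682 337.176]
carrier_tail scene 0.86 [220.92  402.024]
carrier_tail scene 0.83 [224.784 125.496]
carrier_tail top 0.94 [298.62  375.312]
carrier_tail top 0.77 [181.188 314.104]
carrier_tail top 0.73 [258.804 191.184]
    [ 0.5245 -0.1146  0.3112] 0.28470247667431825
stop scene 0.45 [226.296 277.48 ]
stop top 0.42 [209.496 257.712]
    [0.5271 0.0516 0.0058] 0.0022259234689408756
spare_carrier scene 0.78 [250.782 313.32 ]
spare_carrier top 0.79 [163.59  259.672]
    [0.6805 0.044  0.0115] 0.0018958358743640762
```

View pics/top0.png

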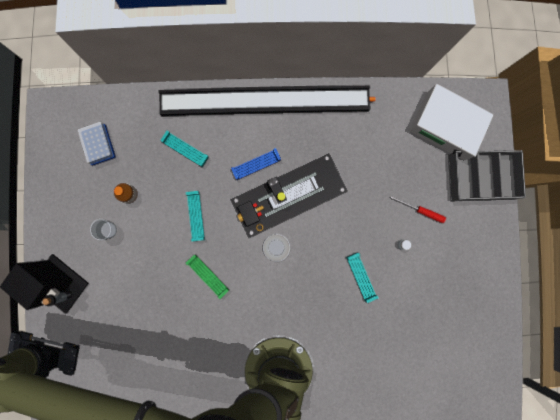

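View pics/scene0.png

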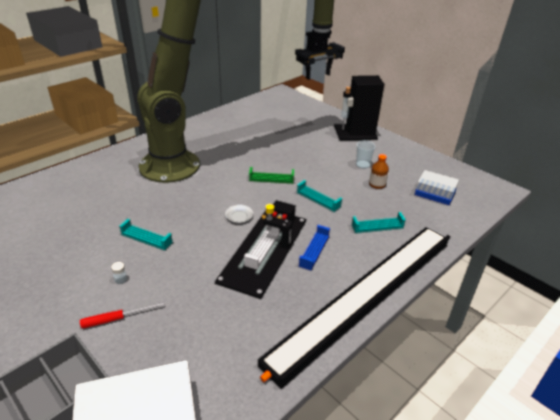

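The top view shows the silver carrier in the black nest at about (295,190), with the gauge's yellow knob at (281,196). The stops and plunger are at about (257,209). The blue spare is at (257,163), with turquoise look-alikes at (185,149), (196,216) and (362,277) and a green one at (208,276). The aluminium carrier is the one in the channel, so I push down-left in the image, which is world +y and slightly −x.

```bash
python3 -m jog '[[[-3.4,-3.4,-0.5,0,0,0,0],[-3.4,-3.4,-0.5,0,0,0,0],[-3.4,-3.4,-0.5,0,0,0,0],[-3.4,-3.4,-0.5,0,0,0,0],[-3.4,-3.4,-0.5,0,0,0,0],[-3.4,-3.4,-0.5,0,0,0,0],[-3.4,-3.4,-0.5,0,0,0,0],[-3.4,-3.4,-0.5,0,0,0,0],[-3.4,-3.4,-0.5,0,0,0,0],[-3.4,-3.4,-0.5,0,0,0,0],[-3.4,-3.4,-0.5,0,0,0,0],[-3.4,-3.4,-0.5,0,0,0,0]]]'
python3 -m jog '[[[-3.4,-3.4,-0.8,0,0,0,0],[-3.4,-3.4,-0.8,0,0,0,0],[-3.4,-3.4,-0.8,0,0,0,0],[-3.4,-3.4,-0.8,0,0,0,0],[0,0,0,0,0,8,0],[0,0,0,0,0,8,0],[0,0,0,0,0,8,0],[0,0,0,0,0,8,0],[0,0,0,0,0,8,0],[0,0,0,0,0,8,0],[0,0,0,0,0,6,0],[0,0,0,0,0,0,0]]]'
python3 - <<'E'
from h import *
np.set_printoptions(precision=4,suppress=True)
s=ctrl.get_state();print(s["time"],s["position"],R.from_rotvec(s["tool_rot"]).as_matrix(),s["joint_positions"],s["ft_force"])
im=imaging.get_image("wrist");save(im,"w1");print(np.array(im["pose"]))
for l in("nest","gauge_arm","knob_top","carrier","carrier_nose","carrier_tail","stop"):
    for d in finder.spot_point(l,"wrist")[:2]: print(l,round(d["conf"],2),np.array(d["point"])*[420,560])
E
```

```text
time: 2.1
position: [0.452, 0.1445, 0.3052]
tool_rot: [0.347, 3.121, 0.002]
ft_force: [1.2, 0.1, -0.0]
grip_width: 0.03
time: 3.3
position: [0.554, -0.0162, 0.3367]
tool_rot: [1.727, 2.624, 0.001]
ft_force: [-0.7, -0.3, 0.6]
grip_width: 0.003
3.3 [ 0.554  -0.0162  0.3367] [[-0.3953  0.9185  0.0003]
 [ 0.9185  0.3953  0.0002]
 [ 0.0001  0.0004 -1.    ]] [-0.666   0.0896  0.7013  1.566  -0.0582  1.5068  0.4435] [-0.6812 -0.3331  0.565 ]
[[ 0.9186  0.3795  0.1102  0.5235]
 [ 0.3952 -0.8826 -0.2546  0.053 ]
 [ 0.0007  0.2774 -0.9608  0.477 ]
 [ 0.      0.      0.      1.    ]]
nest 0.63 [159.012 289.52 ]
gauge_arm 0.81 [182.112 286.384]
knob_top 0.71 [192.192 291.424]
carrier 0.96 [202.818 287.784]
carrier 0.67 [256.62   61.096]
carrier_nose 0.97 [262.92 109.48]
carrier_nose 0.95 [ 33.306 468.72 ]
stop 0.57 [156.408 290.024]
stop 0.45 [117.81  285.712]
```

View pics/w1.png

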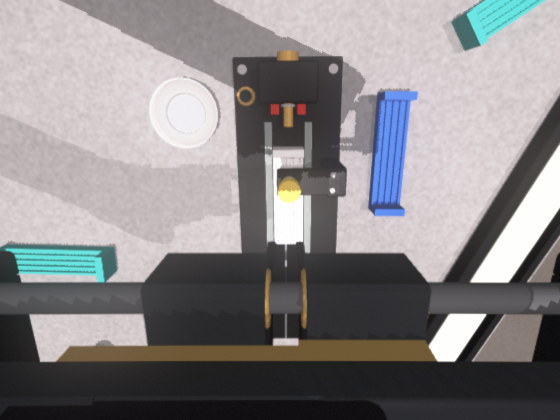

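```bash
python3 - <<'E'
from h import *
im=imaging.get_image("wrist");np.savez("w1.npz",**{k:im[k] for k in im})
E
python3 -m jog '[[[-4,0,0,0,0,0,0],[-4,0,0,0,0,0,0],[-4,0,0,0,0,0,0],[0,0,0,0,0,0,0],[0,0,0,0,0,0,0]]]'
python3 - <<'E'
from h import *
im=imaging.get_image("wrist");save(im,"w2");np.savez("w2.npz",**{k:im[k] for k in im})
for l in("nest","gauge_arm","knob_top","carrier","carrier_nose","carrier_tail","stop"):
    for d in finder.spot_point(l,"wrist")[:2]: print(l,round(d["conf"],2),np.array(d["point"])*[420,560])
E
```

```text
time: 4.25
position: [0.6013, -0.1276, 0.3361]
tool_rot: [-1.73, -2.622, 0.001]
ft_force: [-0.9, 0.4, -0.0]
grip_width: 0.005
nest 0.76 [ 60.69  290.192]
nest 0.38 [175.896 291.2  ]
gauge_arm 0.63 [ 68.292 287.896]
knob_top 0.87 [ 64.092 290.528]
carrier 0.88 [179.802  47.376]
carrier 0.75 [112.602 289.072]
carrier_nose 0.94 [ 46.116 288.512]
carrier_nose 0.72 [182.112  93.8  ]
carrier_tail 0.6 [178.92  290.192]
stop 0.68 [ 13.482 287.784]
```

View 1 shows the knob at (289,190), the red stops at (275,109) and (301,109), and the channel running straight up the picture. The fingers hide the tail. I'll triangulate using view 2.

View pics/w2.png

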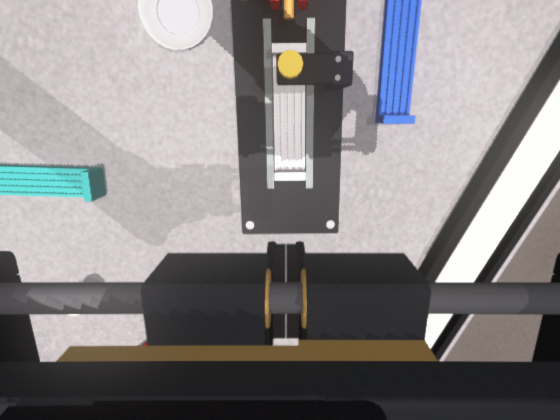

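```bash
python3 - <<'E'
from h import *
np.set_printoptions(precision=4,suppress=True)
a=dict(np.load("w1.npz"));b=dict(np.load("w2.npz"))
S=np.array([420,560])
def hsv(im,f):
    h=cv2.cvtColor(im["frame"],cv2.COLOR_RGB2HSV);m=f(h)
    n,l,st,c=cv2.connectedComponentsWithStats(m.astype(np.uint8));
    return [(st[i][4],c[i][::-1]) for i in range(1,n) if st[i][4]>15]
red=lambda h:((h[...,0]<5)|(h[...,0]>174))&(h[...,1]>150)&(h[...,2]>90)
yel=lambda h:(abs(h[...,0].astype(int)-27)<5)&(h[...,1]>150)&(h[...,2]>110)
for im in(a,b): print("red",hsv(im,red),"yel",hsv(im,yel))
r=lambda im,p:ray(im,np.array(p)/S)
print("knob",tri([r(a,(192.2,291.4)),r(b,(64.1,290.5))]))
print("arm",tri([r(a,(182.1,286.4)),r(b,(68.3,287.9))]))
print("carrier",tri([r(a,(202.8,287.8)),r(b,(112.6,289.1))]))
print("tail@.038",atz(r(b,(178.9,290.2)),.038), "nose@.038",atz(r(b,(46.1,288.5)),.038),"knob a@.14",atz(r(a,(192.2,291.4)),.14),"knob b@.14",atz(r(b,(64.1,290.5)),.14))
E
```

```text
red [(np.int32(82), array([108.6341, 274.5488])), (np.int32(92), array([108.7283, 301.0326]))] yel []
red [(np.int32(50), array([  2.94, 274.94])), (np.int32(65), array([  3.2154, 302.2   ]))] yel []
knob (array([ 0.5606, -0.0199,  0.1402]), np.float64(0.0009574364171831113))
arm (array([ 0.5569, -0.0203,  0.0959]), np.float64(0.00046948931393612765))
carrier (array([ 0.5767, -0.0609,  0.0211]), np.float64(0.00034826585693670936))
tail@.038 [ 0.6113 -0.1371  0.038 ] nose@.038 [0.5463 0.0083 0.038 ] knob a@.14 [ 0.5615 -0.0196  0.14  ] knob b@.14 [ 0.5597 -0.0203  0.14  ]
```

```bash
python3 -m jog '[[[3.8,0.2,0,0,0,0,0],[3.8,0.2,0,0,0,0,0],[3.9,0.1,0,0,0,0,0],[0,0,4,0,0,0,0],[0,0,4,0,0,0,0],[0,0,4,0,0,0,0],[0,0,3,0,0,0,0],[0,0,1,0,0,0,0],[0,0,0,0,0,0,0],[0,0,0,0,0,0,0]]]'
python3 - <<'E'
from h import *
np.set_printoptions(precision=4,suppress=True)
a=dict(np.load("w1.npz"));b=dict(np.load("w2.npz"));S=np.array([420,560])
r=lambda im,p:ray(im,np.array(p)/S)
st=(atz(r(a,(108.6,274.5)),.05)+atz(r(a,(108.7,301)),.05))/2;bo=(atz(r(b,(225,250)),.012)+atz(r(b,(224.5,330.5)),.012))/2
d=(st-bo)[:2];L=np.linalg.norm(d);d/=L
print("stop",st,"bolts",bo,"ang",np.degrees(np.arctan2(d[1],d[0])),L)
s=ctrl.get_state();print(s["position"],s["ft_force"])
k=np.array([.5605,-.02]);t=np.array([.6113,-.1371])
print("nest x of tail rel knob",(t-k)@d,"lat",(t-k)@[d[1],-d[0]],"stop rel knob",(st[:2]-k)@d)
E
```

```text
time: 5.65
position: [0.5617, -0.0189, 0.1782]
tool_rot: [1.726, 2.623, 0.002]
ft_force: [1.4, -0.5, 0.3]
grip_width: 0.005
stop [0.5261 0.0543 0.05  ] bolts [ 0.6405 -0.2037  0.012 ] ang 113.91629268297687 0.28223144849540455
[ 0.5617 -0.0189  0.1782] [ 1.3695 -0.5273  0.2966]
nest x of tail rel knob -0.12764004181954475 lat -0.0010342747724211025 stop rel knob 0.08190511324469957
```

```bash
python3 -m jog '[[[0,0,0.5,0,0,-0.6,0],[0,0,0.5,0,0,0,0],[0,0,0.3,0,0,0,0],[0,0,0.3,0,0,0,0],[0,0,0.3,0,0,0,0],[0,0,0.3,0,0,0,0],[0,0,0.4,0,0,0,0],[0,0,0.4,0,0,0,0],[0,0,0.4,0,0,0,0],[0,0,0.3,0,0,0,0],[0,0,0,0,0,0,0],[0,0,0,0,0,0,0]]]'; python3 - <<'E'
from h import *
for i in range(2): imaging.get_image("top");s=ctrl.get_state();print(s["position"],s["ft_force"])
E
```

```text
time: 6.85
position: [0.5607, -0.0189, 0.1397]
tool_rot: [1.714, 2.633, 0.0]
ft_force: [-0.1, 0.0, 3.1]
grip_width: 0.006
[ 0.560769   -0.01883137  0.1397576 ] [-0.3387092   1.06481888  2.68487694]
[ 0.56075835 -0.01884045  0.13979049] [-0.60263785  0.22093567  3.39295128]
```

```bash
python3 -m jog '[[[0,0,0.15,0,0,0,0],[0,0,0.1,0,0,0,0],[0,0,0.1,0,0,0,0],[0,0,0.1,0,0,0,0],[0,0,0,0,0,0,0]]]';python3 -m jog '[[[0,0,0.08,0,0,0,0],[0,0,0,0,0,0,0]]]';python3 -m jog '[[[0,0,0.08,0,0,0,0],[0,0,0,0,0,0,0]]]'
```

```text
time: 7.45
position: [0.5607, -0.0188, 0.135]
tool_rot: [1.713, 2.633, 0.0]
ft_force: [0.1, -0.1, 3.4]
grip_width: 0.009
time: 7.65
position: [0.5607, -0.0188, 0.1345]
tool_rot: [1.713, 2.633, 0.001]
ft_force: [0.1, 1.1, 5.5]
grip_width: 0.005
time: 7.85
position: [0.5608, -0.0189, 0.1344]
tool_rot: [-1.714, -2.633, -0.001]
ft_force: [-1.5, 1.9, 10.1]
grip_width: 0.007
```

```bash
python3 -m jog '[[[0,0,0,0,0,0,0],[0,0,0,0,0,0,0],[0,0,0,0,0,0,0],[0,0,0,0,0,0,0],[0,0,0,0,0,0,0],[0,0,0,0,0,0,0],[0,0,0,0,0,0,0],[0,0,0,0,0,0,0],[0,0,0,0,0,0,0],[0,0,0,0,0,0,0],[0,0,0,0,0,0,0],[0,0,0,0,0,0,0]]]'
python3 -m jog '[[[0,0,-0.5,0,0,0,0],[0,0,-0.5,0,0,0,0],[0,0,-0.7,0,0,0,0],[0,0,-1,0,0,0,0],[0,0,-1,0,0,0,0],[0,0,-1.5,0,0,0,0],[0,0,-2,0,0,0,0],[0,0,0,0,0,0,0],[0,0,0,0,0,0,0],[0,0,0,0,0,0,0],[0,0,0,0,0,0,0]]]'
python3 -m jog '[[[-4,0,0,0,0,0,0],[-4,0,0,0,0,0,0],[-4,0,0,0,0,0,0],[-4,0,0,0,0,0,0],[-1.5,0,0,0,0,0,0],[0,0,0,0,0,0,0],[0,0,0,0,0,0,0],[0,0,0,0,0,0,0]]]'
python3 - <<'E'
from h import *
im=imaging.get_image("wrist");save(im,"w3")
for l in("carrier_tail","carrier_nose","knob_top"):
    for d in finder.spot_point(l,"wrist")[:3]:print(l,d["conf"],np.array(d["point"])*[420,560],atz(ray(im,d["point"]),.14 if l[0]=="k" else .038))
ims=imaging.get_image("scene")
for d in finder.spot_point("knob_top","scene")[:2]:print("scene",d["conf"],np.array(d["point"])*[420,560],proj(ims,np.array([.5605,-.02,.14])),proj(ims,np.array([.5605,-.02,.112])))
print(ctrl.get_state()["position"])
E
```

```text
time: 9.05
position: [0.5608, -0.0188, 0.1344]
tool_rot: [-1.714, -2.633, -0.001]
ft_force: [-2.3, 1.0, 9.8]
grip_width: 0.008
time: 10.15
position: [0.56, -0.0188, 0.2046]
tool_rot: [-1.713, -2.632, 0.002]
ft_force: [0.2, -0.3, 0.4]
grip_width: 0.006
time: 10.95
position: [0.6314, -0.1764, 0.2051]
tool_rot: [-1.709, -2.634, -0.002]
ft_force: [0.1, 0.0, 0.3]
grip_width: 0.008
carrier_tail 0.92 [144.48  285.208] [ 0.6122911  -0.13527066  0.038     ]
[ 0.63152751 -0.17800562  0.20566331]
```

```bash
python3 -m jog '[[[0,-0.2,4,0,0,0,0],[0,0,4,0,0,0,0],[0,0,4,0,0,0,0],[0,0,2.5,0,0,0,0],[0,0,1.2,0,0,0,0],[0,0,0,0,0,0,0],[0,0,0,0,0,0,0],[0,0,0,0,0,0,0]]]'
python3 - <<'E'
from h import *
s=ctrl.get_state();print(s["position"],s["ft_force"],R.from_rotvec(s["tool_rot"]).as_matrix())
im=imaging.get_image("wrist");save(im,"w4")
for l in("carrier_tail","carrier_nose","knob_top"):
    for d in finder.spot_point(l,"wrist")[:2]:print(l,d["conf"],np.array(d["point"])*[420,560],atz(ray(im,d["point"]),.14 if l[0]=="k" else .038))
E
```

```text
time: 12.05
position: [0.6311, -0.1801, 0.0505]
tool_rot: [1.712, 2.631, 0.002]
ft_force: [0.3, -0.2, 1.1]
grip_width: 0.008
[ 0.63105445 -0.18014221  0.05053607] [ 0.34396374 -0.19815933  1.07540732] [[-4.05059722e-01  9.14283925e-01  3.39496392e-03]
 [ 9.14288337e-01  4.05063644e-01 -5.29933732e-04]
 [-1.85968635e-03  2.88932111e-03 -9.99994097e-01]]
carrier_tail 0.86 [171.192 283.92 ] [ 0.61026739 -0.13641851  0.038     ]
```

View pics/w4.png

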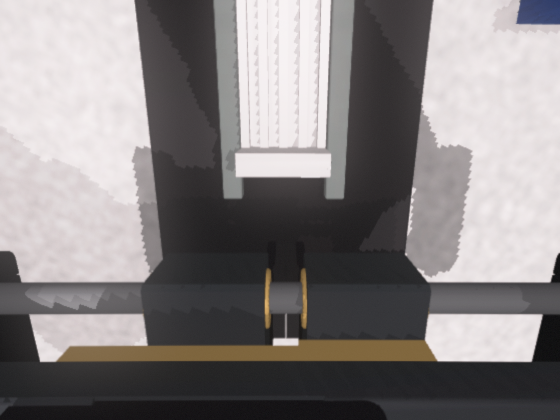

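The crop shows the carrier tail wall at (283,165), centred on the fingers (286) and lying flat between the rails. I'll approach it slowly.

```bash
python3 -m jog '[[[0.8,0,0.1,0,0,0,0],[0.8,0,0.1,0,0,0,0],[0.8,0,0,0,0,0,0],[0.6,0,0,0,0,0,0],[0.3,0,0,0,0,0,0],[0.3,0,0,0,0,0,0],[0.3,0,0,0,0,0,0],[0.3,0,0,0,0,0,0],[0.3,0,0,0,0,0,0],[0.3,0,0,0,0,0,0],[0.3,0,0,0,0,0,0],[0,0,0,0,0,0,0]]]'
python3 -m jog '[[[0.3,0,0,0,0,0,0],[0.3,0,0,0,0,0,0],[0.3,0,0,0,0,0,0],[0.3,0,0,0,0,0,0],[0.3,0,0,0,0,0,0],[0,0,0,0,0,0,0]]]'
python3 - <<'E'
from h import *
s=ctrl.get_state();d=np.array([-.406,.914]);p=np.array(s["position"]);t=np.array([.6105,-.1365]);print(p,(p[:2]-t)@d,np.array(s["ft_force"])[:2]@d,s["ft_force"])
E
```

```text
time: 13.45
position: [0.6089, -0.1326, 0.0465]
tool_rot: [-1.713, -2.633, -0.0]
ft_force: [0.2, -0.7, -0.1]
grip_width: 0.008
time: 14.05
position: [0.603, -0.1195, 0.0466]
tool_rot: [1.713, 2.633, -0.0]
ft_force: [1.7, -3.5, -0.8]
grip_width: 0.005
[ 0.60299308 -0.11954739  0.04657737] 0.018542495190147466 -3.861702096388253 [ 1.66131055 -3.48710067 -0.81756608]
```

```bash
python3 -m jog '[[[0.2,0,0,0,0,0,0],[0.2,0,0,0,0,0,0],[0.2,0,0,0,0,0,0],[0.2,0,0,0,0,0,0],[0.2,0,0,0,0,0,0],[0,0,0,0,0,0,0]]]'
python3 -m jog '[[[0.1,0,0,0,0,0,0],[0.1,0,0,0,0,0,0],[0,0,0,0,0,0,0]]]'
python3 -m jog '[[[0.1,0,0,0,0,0,0],[0,0,0,0,0,0,0]]]'
```

```text
time: 14.65
position: [0.5992, -0.1117, 0.0467]
tool_rot: [1.713, 2.63, -0.002]
ft_force: [2.3, -5.7, -1.3]
grip_width: 0.002
time: 14.95
position: [0.5986, -0.1104, 0.0468]
tool_rot: [1.713, 2.63, -0.002]
ft_force: [2.7, -6.8, -1.4]
grip_width: 0.008
time: 15.15
position: [0.5982, -0.1096, 0.0468]
tool_rot: [1.713, 2.629, -0.002]
ft_force: [2.1, -7.2, -1.7]
grip_width: 0.001
```

```bash
python3 -m jog '[[[0.1,0,0,0,0,0,0],[0.1,0,0,0,0,0,0],[0,0,0,0,0,0,0]]]'
python3 -m jog '[[[0.1,0,0,0,0,0,0],[0.1,0,0,0,0,0,0],[0,0,0,0,0,0,0]]]'
python3 -m jog '[[[0.1,0,0,0,0,0,0],[0,0,0,0,0,0,0],[0,0,0,0,0,0,0]]]'
```

```text
time: 15.45
position: [0.5975, -0.108, 0.0469]
tool_rot: [1.713, 2.629, -0.002]
ft_force: [2.5, -7.0, -1.1]
grip_width: 0.006
time: 15.75
position: [0.5972, -0.1076, 0.0472]
tool_rot: [1.713, 2.626, -0.003]
ft_force: [4.1, -9.2, -1.0]
grip_width: 0.003
time: 16.05
position: [0.5971, -0.1076, 0.0474]
tool_rot: [1.713, 2.625, -0.004]
ft_force: [4.7, -9.9, -2.4]
grip_width: 0.005
```

```bash
python3 -m jog '[[[0.1,0,0,0,0,0,0],[0.1,0,0,0,0,0,0],[0.1,0,0,0,0,0,0],[0,0,0,0,0,0,0],[0,0,0,0,0,0,0]]]'
python3 -m jog '[[[0.1,0,0,0,0,0,0],[0.1,0,0,0,0,0,0],[0,0,0,0,0,0,0],[0,0,0,0,0,0,0]]]'
python3 - <<'E'
from h import *
for c in("top","scene"):
    im=imaging.get_image(c);f=im["frame"]
    u,v=proj(im,np.array([.535,.03,.04]));u=int(u);v=int(v)
    cr=cv2.resize(f[v-45:v+45,u-60:u+60],(780,585),interpolation=cv2.INTER_CUBIC);save({"frame":cr},c+"_end")
s=ctrl.get_state();print(s["position"],s["ft_force"])
E
```

```text
time: 16.55
position: [0.597, -0.1075, 0.0481]
tool_rot: [1.712, 2.62, -0.006]
ft_force: [7.1, -15.1, -2.3]
grip_width: 0.008
time: 16.95
position: [0.5969, -0.1075, 0.0486]
tool_rot: [1.712, 2.616, -0.008]
ft_force: [8.2, -18.1, -1.9]
grip_width: 0.007
[ 0.59693766 -0.10749121  0.04861871] [  8.56075023 -17.09685982  -2.40494702]
```

View pics/top_end.png

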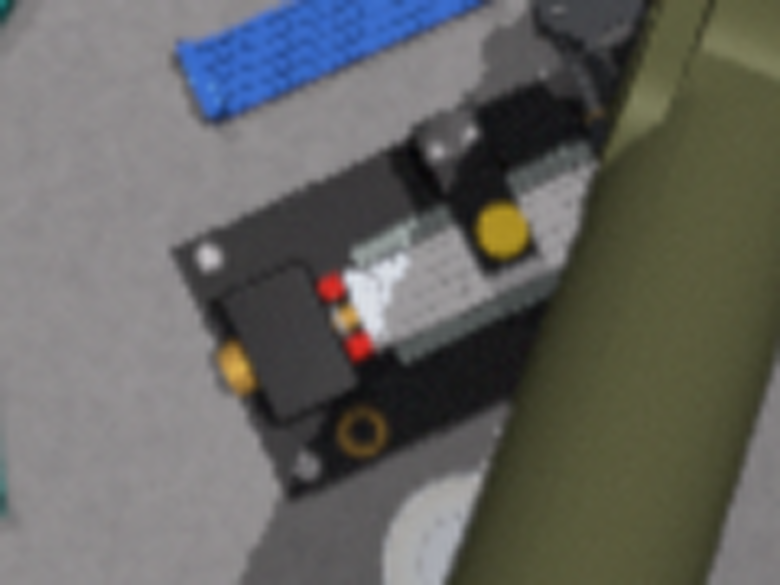

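View pics/scene_end.png

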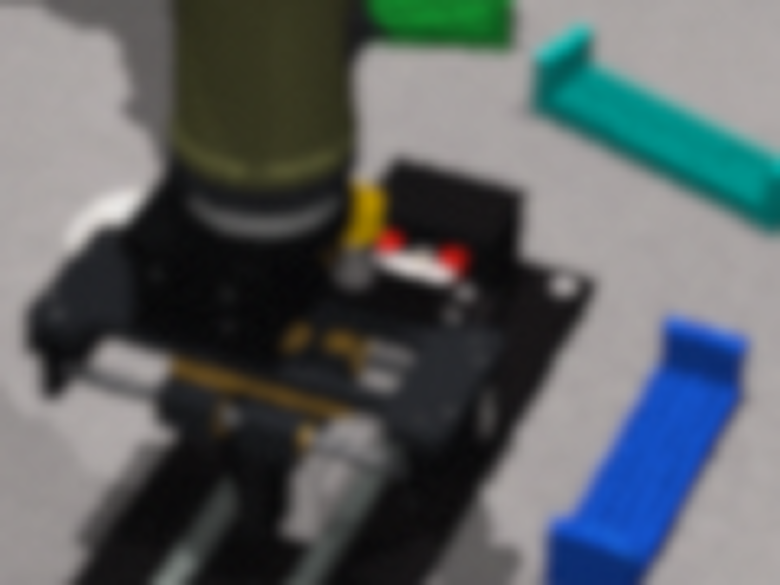

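The top crop shows the carrier's nose against both red stops at (332,288) and (360,346), with the plunger between them, and the knob is up. The force is steady at about 19 N with no further movement, so I'm handing in while still pushing.

```bash
python3 -m jog '[[[0,0,0,0,0,0,0],[0,0,0,0,0,0,0],[0,0,0,0,0,0,0]]]'; python3 -c "
from bench import close_job;print(close_job())"
```

```text
time: 17.35
position: [0.5969, -0.1075, 0.0486]
tool_rot: [1.712, 2.616, -0.008]
ft_force: [8.4, -18.4, -1.5]
grip_width: 0.007
the job is handed in; nothing more can be done
None
```

I checked the carrier with the gauge, then pushed it home against the stops. I handed the job in at about 17.4 s, with the arm still pushing. No verdict is reported.

- **Gauge check:** I pressed the knob straight down about 28 mm. The force rose from 3.4 N to about 10 N as the foot met the bed, and I held it there for about 1.2 s. I then raised the gripper clear of the knob. The slide can't be read directly; in the final scene and top crops the knob looks up. The networks did not find the knob in the check images taken after release.
- **Push:** With closed fingers I pushed the carrier's tail about 41 mm, in steps of 1–3 mm. It stopped moving at about 11 N, and I raised the push to about 20 N.
- **Last checks:** The arm was stationary and the push steady at about 20 N. The tail was at nest x of about −100 mm, where it should be when home. The top crop shows the nose touching both red stops.
- **Disagreements:** I estimated 43 mm of travel from the images but measured about 41 mm. The TCP also rose about 2 mm under load, with a slight tilt.
- **Other things on the bench:** The arm and gripper touched only the knob and the carrier's tail. I did not measure the other things' positions afterwards.

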